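# Gauge two clock sleeves and sort them

## Robot

A 6-joint arm with a two-finger parallel gripper is mounted at the origin on the work surface. World frame = base frame: x ahead of the robot, y to its left, z up, the work surface at z = 0. Lengths are in m, angles in rad, forces in N, time in s.
With the tool pointing down it reaches from about 0.275 to 1 m from the base axis. Payload 8.4 kg.
Tool frame: the origin (TCP) lies between the finger pads; the fingertips stand 8 mm ahead of it and the grasp point (between the pads) lies 11 mm behind it; z points along the fingers, x is the direction in which the jaws open and shut, and the axes are right-handed (so a half turn about z gives the same grasp; the last joint's range is limited). The gripper opens to 85 mm and grips with 20 to 120 N. Pads are 22 mm wide; open, the fingers measure 114 mm over their backs; the gripper's body (76 mm by 85 mm) begins 54 mm behind the grasp point. The pads swing forward as they close: fully open they stand 13 mm farther back than shut.
Start: joints at [-1.298, 0.353, 1.633, -0, 1.155, -0.002], TCP at [0.17, -0.602, 0.239] pointing down, gripper open.
Joint ranges: [-2.63, 2.63], [-0.92, 2.1], [0.06, 2.66], [-1.3, 4.44], [0, 2.69], [-3.02, 3.02]. Speed limits (rad/s): [2.22, 2.22, 2.79, 3.14, 3.14, 3.14].

## Interface

Orientations are given as a unit quaternion [w, x, y, z].
In Python, from bench import env gives the robot as it stands.
- The arm moves only by the tool jog_arm, never from a script. Its arguments are lists of equal length, an entry for each row: "gripper": the opening in per cent of the stroke, from 0 (shut) to 100 (fully open); "delta_pos": the shift along the tool's x, y, z in m, a list of three; "spin": the turn about the tool's z in degrees. In form: {"gripper": [gripper, ...], "delta_pos": [[tx, ty, tz], ...], "spin": [spin, ...]}. A call has 1 to 5 rows; each row is the pose to reach, as a shift and turn from the pose commanded when the call began, along the tool's axes at that moment; what a row does not reach only later rows make up. A row lasts 1/8 s, in which the tool goes at most 62.5 mm and 10.7 degrees, less where a joint would pass 70% of its speed; a pose out of reach is approached as far as the arm can. A call with a gripper value outside its range is refused whole. The fingers move at their own pace and stop on an object; the grip force is fixed at half the most. Time passes only in rows, so rows that repeat a pose let the fingers close. It gives the time, the measured TCP pose, the force and the opening at its end, in the units of the state.
- env.get_state(): the state, without advancing time (a new reading comes with each control period).
- env.snapshot(name): name is "scene" or "side" or "wrist"; returns a dict with "frame" (400x640x3 uint8, blue, green, red), "z_map" (400x640 float32, m along the optical axis (not along the pixel's ray), 0 where there is no reading), "intrinsics" (3x3 intrinsics, pixels), "camera_from_world" (4x4, takes a point from world to camera coordinates); the wrist camera has in their place "mount" (4x4, takes a point from camera to tool coordinates, whose origin is the TCP and whose axes are the tool frame's). Camera axes: x right, y down, z forward; pixel columns grow to the right and rows downward; lengths in m; the calibration is good to about 2 mm. The wrist camera is an equidistant fisheye: a pixel r from the principal point sees the ray r / f radians off the axis. A picture is of the moment at which its call begins: read the wrist's pose just before it.
- env.sign_off(): hands the job in, once; it reports no verdict.
The state is a dict: "time_s": time; "joint_positions": joint angles; "joint_velocities": joint speeds; "joint_torque": joint torques, N m; "ee_pos": TCP position; "eef_rot": TCP orientation; "force": force on the tool from outside, world axes, zero at the start; "wrist_torque": the same for the moment, N m; "grip_width": finger opening in m.
Only numpy, scipy, OpenCV 4.12 (cv2) and the standard library are available. Lean on these libraries where they do the work, as an engineer would, in place of code of your own. Each camera call takes 0.05 s, during which the arm holds its last target. There are 200 camera calls.

## Task

Test each of the two octagonal brass sleeves on the horizontal stepped gauge pin: slide it gently on as far as it will go, then take it off again. A sleeve that stops at the step partway along is good and is laid in the low wooden tray; one that passes over the step right up to the flange is worn and is laid in the tin tray with the higher walls. Finish with one sleeve before you touch the other, lay them down on their sides rather than drop them, and leave the other things on the table where they are.

Things in the scene. Friction and masses are not known exactly. Their poses are not given: they have to be found in the camera images.
- sleeve_a: one of two outwardly identical octagonal brass sleeves, lying on a flat: 60 mm long, 44 mm across the flats, holed right through. Origin at its centre (22 mm above the table); y runs along the hole, both ends alike. One sleeve is good (bore 26 mm), the other worn (bore 32 mm): the gauge tells which; each may lie in either place. 0.3 to 0.7 kg
- sleeve_b: one of two outwardly identical octagonal brass sleeves, lying on a flat: 60 mm long, 44 mm across the flats, holed right through. Origin at its centre (22 mm above the table); y runs along the hole, both ends alike. One sleeve is good (bore 26 mm), the other worn (bore 32 mm): the gauge tells which; each may lie in either place. 0.3 to 0.7 kg
- gauge_flange (a point): point on the axis of a fixed level steel gauge pin, in its flange's face, 90 mm above the table. The pin runs along this frame's -y (z up): 29 mm thick from the flange (50 mm across) to a square step 35 mm out, 22 mm thick to 90 mm out, then a nose tapering to 12 mm at 100 mm out
- wood_tray: fixed, 150 mm along its x and 170 mm along its y axis; origin at the centre of its underside, z up. Low open wooden tray for good sleeves, walls 28 mm high and 7 mm thick, inner floor about 7 mm above the table
- tin: fixed, 150 mm along its x and 170 mm along its y axis; origin at the centre of its underside, z up. Open tin tray for worn sleeves, walls 50 mm high and 4 mm thick, inner floor about 4 mm above the table
- escape_wheel: bystander: flat brass escape wheel, 15 teeth, 100 mm across, 10 mm thick; origin at the centre of its underside
- pallet_arbor: bystander: steel pallet arbor, a 130 mm rod along its x axis with a 90 mm wide anchor across it, lying flat, 24 mm high; origin on the table under the rod's middle
- boxwood_peg: bystander: boxwood peg lying along its x axis, about 100 mm long, square 22 mm head at the -x end; origin on the table under it
- brass_collet: bystander: flanged green brass hand collet, 64 mm across, 32 mm high; origin at the centre of its underside
- jar: bystander: closed glass jar, 64 mm across, 85 mm high; origin at the centre of its underside
- screwdriver: bystander: screwdriver lying along its x axis, 170 mm long
- brush: bystander: hand brush lying along its x axis, 180 mm long
- gauge: the fixed gauge stand; origin on the table straight below point gauge_flange, same axes. Base 100 mm wide (x), 18 mm high, from 20 mm in front of the flange (-y) to 90 mm behind it; behind the flange a post 36 mm wide, 120 mm high
Mind the look-alikes: they are no part of the job. What is shaped like the gauge but purple is not meant.

How it is judged:
By the outcome, as a careful person would: the job done as asked, in the order asked, and still so for the second after the job is handed in, with the robot touching nothing.
It also fails if it takes over 72 s, if anything falls off the work surface, if the arm or the gripper's body presses on something with over 40 N, if the wrist force passes 120 N, or if a joint passes its speed limit or range.

## Working session

There is one attempt and no reset: what is moved stays moved. The work goes in short steps, Python scripts to look and compute and a tool call to move; the robot and the scene stay as the last step left them, time stands still between calls to the robot, and variables do not carry over. Pictures are saved under pics/ and viewed, about 8 in all and at most 12, crops included, and the job is handed in when it is done.

Besides the shell and the picture viewer there is one more tool, called after "Request:" as name(argument=value, ...) on one line, values as JSON. jog_arm: Moves the arm, as the interface text tells. Its arguments: {"type":"object","properties":{"gripper":{"type":"array","items":{"type":"number"}},"delta_pos":{"type":"array","items":{"type":"array","items":{"type":"number"}}},"spin":{"type":"array","items":{"type":"number"}}},"required":["gripper","delta_pos","spin"]}

```bash
mkdir -p pics; ls
python3 - <<'E'
from bench import env
import cv2,numpy as np,pickle
s=env.get_state();print(s)
D={}
for n in("scene","side"):
    d=env.snapshot(n);D[n]=d;cv2.imwrite(f"pics/{n}0.png",d["frame"]);print(n,d["intrinsics"],d["camera_from_world"])
pickle.dump(D,open("d0.pkl","wb"))
E
```

```text
pics
{'time_s': 0.0, 'joint_positions': array([-1.29838793e+00,  3.53660401e-01,  1.63412044e+00, -3.73571015e-05,
        1.15524407e+00, -2.39909004e-03]), 'joint_velocities': array([ 1.48276052e-03, -9.82370063e-04,  7.73658433e-04,  4.18739581e-04,
       -7.57063348e-05,  2.79204498e-03]), 'joint_torque': array([-3.39430124e-03, -6.05254269e+01, -3.42069268e+01, -2.40308345e-04,
        9.33509757e-03, -3.48986623e-05]), 'ee_pos': array([ 0.16946345, -0.60109631,  0.2385599 ]), 'eef_rot': array([-4.20017474e-04,  7.97300299e-01, -6.03582405e-01, -5.80268787e-04]), 'force': array([ 0.70368288,  0.72366225, -0.15342389]), 'wrist_torque': array([-0.01025813,  0.01157082, -0.04563202]), 'grip_width': 0.08560849594187737}
scene [[425.01773153   0.         320.51017047]
 [  0.         425.01773153 200.75826125]
 [  0.           0.           1.        ]] [[-0.22022583  0.97536317 -0.0129332   0.18552148]
 [ 0.68256282  0.14461581 -0.71637578 -0.2927986 ]
 [-0.69685621 -0.16659218 -0.69759478  1.5362436 ]
 [ 0.          0.          0.          1.        ]]
side [[501.40925661   0.         319.57932003]
 [  0.         501.40925661 191.35516333]
 [  0.           0.           1.        ]] [[-0.8009977  -0.5986013   0.00889722  0.37360456]
 [-0.4498727   0.5920432  -0.66865492  0.31930053]
 [ 0.39499017 -0.53959367 -0.74351962  1.39988109]
 [ 0.          0.          0.          1.        ]]
```

View pics/scene0.png

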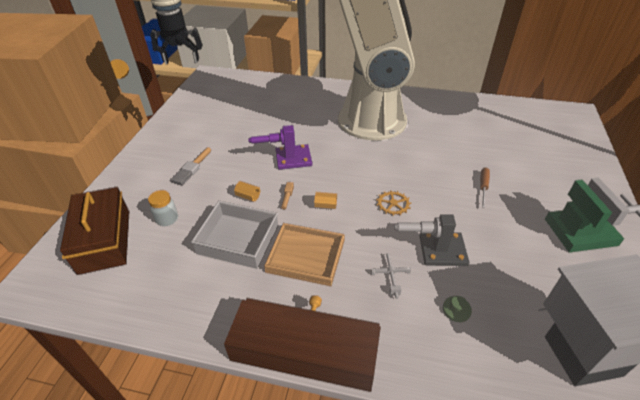

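View pics/side0.png

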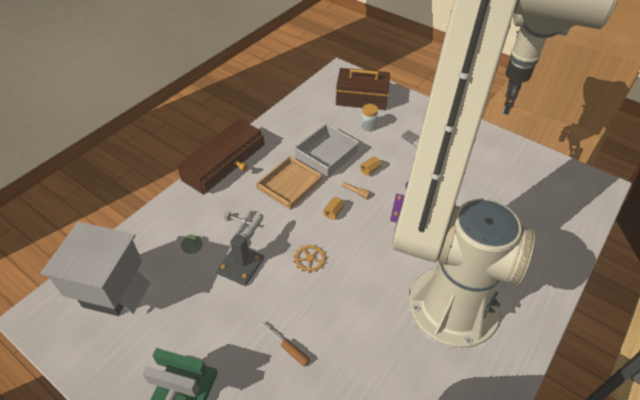

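Scene view: the sleeves are the orange blocks at (247,190) and (326,200). The steel gauge is at (440,240) with its pin tip at about (398,226), the tin at (235,233) and the wood tray at (306,253). Possible mix-ups: the purple gauge (290,150), the peg (288,195) and its head, the orange knob (315,302) and the collet (457,308).

```bash
cat > h.py <<'E'
import numpy as np,cv2
def cloud(d):
    K=d["intrinsics"];z=d["z_map"];v,u=np.mgrid[:400,:640]
    P=np.stack([(u-K[0,2])/K[0,0]*z,(v-K[1,2])/K[1,1]*z,z],-1)
    T=np.linalg.inv(d["camera_from_world"]);W=P@T[:3,:3].T+T[:3,3];W[z==0]=np.nan
    return W
def rect(p):
    (c,s,a)=cv2.minAreaRect((p*1000).astype(np.float32).reshape(-1,1,2));return np.round(c,1),np.round(s,1),round(a,1)
E
python3 - <<'E'
from h import *
import pickle
D=pickle.load(open("d0.pkl","rb"))
boxes={"scene":{"A":(232,180,264,204),"B":(312,190,340,211),"tin":(188,198,282,270),"wood":(262,222,350,288),"gauge":(385,208,475,272)},
"side":{"A":(358,153,386,180),"B":(320,194,346,224),"tin":(290,122,362,178),"wood":(252,155,325,210),"gauge":(212,205,268,285)}}
for n,d in D.items():
    W=cloud(d)
    hsv=cv2.cvtColor(d["frame"],cv2.COLOR_BGR2HSV)
    for k,(a,b,c,e) in boxes[n].items():
        w=W[b:e,a:c].reshape(-1,3);h=hsv[b:e,a:c].reshape(-1,3);ok=~np.isnan(w[:,0])
        if k in"AB":
            ok&=(h[:,1]>110)&(w[:,2]>.008)
            q=w[ok];top=q[q[:,2]>.038]
            print(n,k,len(q),"top",len(top),top[:,2].max().round(4),"all",rect(q[:,:2]),"top",rect(top[:,:2]))
        elif k=="tin":
            q=w[ok&(w[:,2]>.043)&(h[:,1]<60)];print(n,k,len(q),q[:,2].max(),rect(q[:,:2]))
        elif k=="wood":
            q=w[ok&(w[:,2]>.022)&(w[:,2]<.035)&(h[:,1]>80)];print(n,k,len(q),q[:,2].max(),rect(q[:,:2]))
        else:
            q=w[ok&(w[:,2]>.098)];print(n,k,len(q))
            t=q[q[:,2]>.112];print(" post",rect(t[:,:2]),t[:,2].max())
            q=q[q[:,2]<.106];print(" pin",rect(q[:,:2]));
            b=w[ok&(w[:,2]>.012)&(w[:,2]<.022)];print(" base",rect(b[:,:2]))
for n,c in(("scene",(225,170,350,215)),("side",(310,145,395,230))):
    a,b,e,f=c;im=D[n]["frame"][b:f,a:e];cv2.imwrite(f"pics/{n}_crop.png",cv2.resize(im,None,fx=5,fy=5,interpolation=2))
E
```

```text
scene A 326 top 143 0.0482 all (array([ 474.8, -303.6]), array([63.6, 44.8]), 76.7) top (array([ 479. , -302.4]), array([62.7, 30.5]), 82.5)
scene B 316 top 140 0.0477 all (array([468.8, -70.7]), array([38.5, 60.4]), 6.5) top (array([469.7, -70. ]), array([27. , 58.4]), 3.0)
scene tin 728 0.05601764713794033 (array([ 639.7, -271.5]), array([178.1, 158.6]), 87.1)
scene wood 657 0.03443379890218512 (array([655.3, -82.1]), array([170.7, 152.2]), 88.4)
scene gauge 520
 post (array([567.1, 247.2]), array([36.9, 42.1]), 11.1) 0.12298447332477946
 pin (array([572.9, 201. ]), array([ 38.2, 137.1]), 0.8)
 base (array([582.1, 211.6]), array([113.6, 227.2]), 20.9)
side A 213 top 116 0.0517 all (array([ 470.1, -301.1]), array([68.7, 43.8]), 72.8) top (array([ 469.4, -298.2]), array([61.3, 38.6]), 79.6)
side B 268 top 154 0.0499 all (array([462.4, -69.2]), array([42.6, 65.6]), 6.9) top (array([462.7, -68.2]), array([38.2, 63.6]), 7.2)
side tin 418 0.060953276550961055 (array([ 639.5, -269.9]), array([180.5, 162.7]), 86.0)
side wood 383 0.03444691081747875 (array([605.5, -78.6]), array([178. , 253.1]), 87.5)
side gauge 372
 post (array([563.8, 248.9]), array([37.9, 46.2]), 8.0) 0.12722781938827632
 pin (array([568.1, 201.3]), array([ 37.6, 139.9]), 11.2)
 base (array([604.7, 212.4]), array([135.2, 272.5]), 40.3)
```

View pics/scene_crop.png

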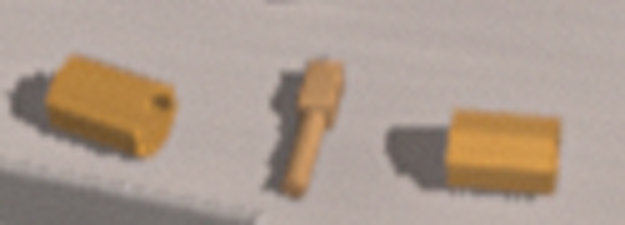

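The two crops show octagonal blocks about 60 x 44 mm, A with its bore visible at crop (162,100). The peg lies between them. I'll go above A first.

Request:
jog_arm(gripper=[100, 100, 100, 100, 100], delta_pos=[[-0.029, -0.0525, 0], [-0.058, -0.105, 0], [-0.087, -0.1575, 0], [-0.116, -0.21, 0], [-0.145, -0.2625, 0]], spin=[-10, -20, -30, -40, -50])

```text
time_s: 0.72
ee_pos: [0.384, -0.3892, 0.2392]
eef_rot: [-0.0, 0.978, -0.207, -0.0]
force: [0.5, -0.3, 0.4]
grip_width: 0.0853
```

```bash
cat >> h.py <<'E'
def yaw(q):
    from scipy.spatial.transform import Rotation as R
    M=R.from_quat([q[1],q[2],q[3],q[0]]).as_matrix();return M
def delta(s,x,y,z,jaw):
    """tool-frame shift and spin to reach TCP x,y,z with jaw axis at angle jaw deg (mod 180)"""
    M=yaw(s["eef_rot"]);d=M.T@(np.array([x,y,z])-s["ee_pos"]);a=np.degrees(np.arctan2(M[1,0],M[0,0]))
    sp=-((jaw-a+90)%180-90);return np.round(d,4),round(sp,1)
def show(s):
    M=yaw(s["eef_rot"]);print(round(s["time_s"],2),"tcp",s["ee_pos"].round(4),"jaw",np.degrees(np.arctan2(M[1,0],M[0,0])).round(1),"zdir",M[:,2].round(3),"F",s["force"].round(1),"w",round(s["grip_width"],4),"j6",s["joint_positions"][5].round(2))
E
python3 - <<'E'
from bench import env
from h import *
s=env.get_state();show(s);print(delta(s,.472,-.302,.19,-13))
E
```

```text
0.72 tcp [ 0.384  -0.3892  0.2392] jaw -23.9 zdir [-0.  0. -1.] F [ 0.5 -0.3  0.4] w 0.0853 j6 -0.38
(array([ 0.0451, -0.1154,  0.0492]), np.float64(-10.9))
```

Request:
jog_arm(gripper=[100, 100, 100, 100], delta_pos=[[0.02, -0.05, 0.02], [0.04, -0.1, 0.04], [0.045, -0.115, 0.05], [0.045, -0.115, 0.05]], spin=[-6, -11, -11, -11])

```text
time_s: 1.23
ee_pos: [0.4709, -0.3037, 0.1884]
eef_rot: [-0.0, 0.993, -0.115, -0.001]
force: [-1.0, 0.4, 0.1]
grip_width: 0.0852
```

```bash
cat >> h.py <<'E'
def wrist(env,name):
    s=env.get_state();d=env.snapshot("wrist");cv2.imwrite(f"pics/{name}.png",d["frame"])
    K=d["intrinsics"];z=d["z_map"];v,u=np.mgrid[:400,:640]
    dx,dy=u-K[0,2],v-K[1,2];r=np.hypot(dx,dy);t=r/K[0,0];r[r==0]=1
    ray=np.stack([np.sin(t)*dx/r,np.sin(t)*dy/r,np.cos(t)],-1)
    M=yaw(s["eef_rot"]);T=d["mount"]
    rw=ray@T[:3,:3].T@M.T; o=M@T[:3,3]+s["ee_pos"]
    P=ray/np.maximum(np.cos(t),.05)[...,None]*z[...,None]
    W=P@T[:3,:3].T@M.T+o;W[z==0]=np.nan
    return s,d,W,o,rw
def onplane(o,rw,h): return o+rw*((h-o[2])/rw[...,2])[...,None]
E
python3 - <<'E'
from bench import env
from h import *
s,d,W,o,rw=wrist(env,"w1");show(s);print(d["intrinsics"],d["mount"])
hsv=cv2.cvtColor(d["frame"],cv2.COLOR_BGR2HSV)
m=(abs(W[...,0]-.472)<.06)&(abs(W[...,1]+.302)<.06)&(W[...,2]>.01)&(hsv[...,1]>100)
q=W[m];print(len(q),q[:,2].max());print(rect(q[:,:2]));t=q[q[:,2]>.039];print(len(t),rect(t[:,:2]),np.median(t[:,2]))
E
```

```text
1.23 tcp [ 0.4709 -0.3037  0.1884] jaw -13.2 zdir [-0.002  0.001 -1.   ] F [-1.   0.4  0.1] w 0.0852 j6 -0.34
[[309.70691629   0.         320.50938336]
 [  0.         309.70691629 195.94941783]
 [  0.           0.           1.        ]] [[ 9.99999996e-01 -4.59491634e-05  7.30272092e-05 -4.94168951e-04]
 [ 2.48968315e-05  9.64064139e-01  2.65669597e-01 -6.63297524e-02]
 [-8.26102094e-05 -2.65669595e-01  9.64064137e-01 -1.34859161e-01]
 [ 0.00000000e+00  0.00000000e+00  0.00000000e+00  1.00000000e+00]]
2963 0.2851312849518852
(array([ 471.7, -303. ]), array([ 61.1, 123.4]), 77.1)
1988 (array([ 471.6, -303.3]), array([ 60.5, 123.2]), 77.6) 0.04383146078310329
```

View pics/w1.png

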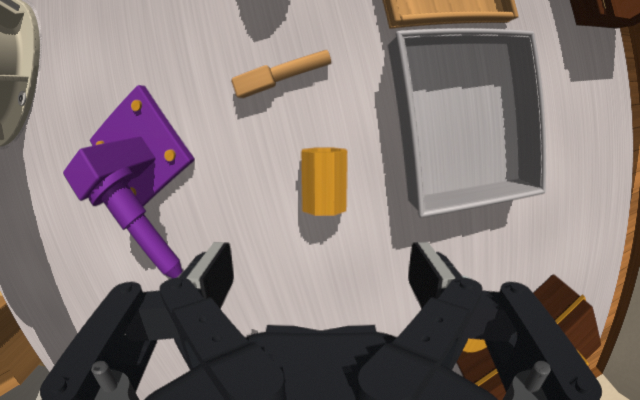

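The wrist view shows the sleeve at (325,182), nearly upright between the fingers. I'll mask out the gripper, refit and descend.

```bash
cat >> h.py <<'E'
def sleeve(d,W,c,zlo=.01,zhi=.055):
    hsv=cv2.cvtColor(d["frame"],cv2.COLOR_BGR2HSV)
    m=(abs(W[...,0]-c[0])<.045)&(abs(W[...,1]-c[1])<.045)&(W[...,2]>zlo)&(W[...,2]<zhi)&(hsv[...,1]>100)
    q=W[m];t=q[q[:,2]>q[:,2].max()-.012]
    print("n",len(q),"z",np.percentile(q[:,2],[50,98]).round(4),"all",rect(q[:,:2]),"top",rect(t[:,:2]),len(t))
E
python3 - <<'E'
from bench import env
from h import *
s,d,W,o,rw=wrist(env,"w2");show(s);sleeve(d,W,(.472,-.303));print(delta(s,.472,-.303,.012,-13))
E
```

```text
1.27 tcp [ 0.4707 -0.3047  0.1891] jaw -13.3 zdir [-0.001  0.    -1.   ] F [-1.1 -0.2 -0. ] w 0.0851 j6 -0.35
n 2861 z [0.0428 0.0454] all (array([ 473.5, -303.4]), array([61.1, 43.4]), 77.6) top (array([ 473.5, -303.4]), array([61.1, 38.8]), 77.4) 2456
(array([ 0.0011, -0.002 ,  0.1771]), np.float64(-0.3))
```

Request:
jog_arm(gripper=[100, 100, 100, 100, 100], delta_pos=[[0.001, 0, 0.055], [0.0025, 0, 0.11], [0.0025, 0, 0.15], [0.0025, 0, 0.176], [0.0025, 0, 0.176]], spin=[-1, -1, -1, -1, -1])

```text
time_s: 1.95
ee_pos: [0.4718, -0.3057, 0.0123]
eef_rot: [-0.001, 0.994, -0.108, -0.001]
force: [0.4, -0.2, 0.1]
grip_width: 0.0856
```

Request:
jog_arm(gripper=[0, 0, 0, 0, 0], delta_pos=[[0, 0, 0], [0, 0, 0], [0, 0, 0], [0, 0, 0], [0, 0, 0]], spin=[0, 0, 0, 0, 0])

```text
time_s: 2.58
ee_pos: [0.4743, -0.3057, 0.0149]
eef_rot: [0.001, 0.994, -0.107, 0.001]
force: [-2.7, -2.0, 6.6]
grip_width: 0.0432
```

Run:
```python
from bench import env
from h import *
s=env.get_state();show(s)
import pickle
D=pickle.load(open("d0.pkl","rb"))
# pin axis from clouds: steel points z .08-.106 in front of flange
for n,b in(("scene",(385,208,475,272)),("side",(212,205,268,285))):
    d=D[n];W=cloud(d);w=W[b[1]:b[3],b[0]:b[2]].reshape(-1,3);w=w[(w[:,2]>.085)&(w[:,2]<.13)]
    for y in np.arange(.10,.30,.01):
        k=w[abs(w[:,1]-y)<.005]
        if len(k):
            t=k[k[:,2]>k[:,2].max()-.01];print(n,round(y,2),len(k),"x",k[:,0].min().round(3),k[:,0].max().round(3),"ridge x",np.median(t[:,0]).round(4),"zmax",k[:,2].max().round(3))
```

```text
2.58 tcp [ 0.4743 -0.3057  0.0149] jaw -12.2 zdir [ 0.002 -0.002 -1.   ] F [-2.7 -2.   6.6] w 0.0432 j6 -0.36
scene 0.13 20 x 0.582 0.594 ridge x 0.5897 zmax 0.099
scene 0.14 35 x 0.577 0.597 ridge x 0.5898 zmax 0.102
scene 0.15 37 x 0.577 0.597 ridge x 0.5877 zmax 0.103
scene 0.16 38 x 0.574 0.595 ridge x 0.5868 zmax 0.104
scene 0.17 39 x 0.571 0.591 ridge x 0.5838 zmax 0.102
scene 0.18 38 x 0.567 0.591 ridge x 0.5818 zmax 0.104
scene 0.19 42 x 0.567 0.588 ridge x 0.5799 zmax 0.106
scene 0.2 48 x 0.566 0.59 ridge x 0.5783 zmax 0.107
scene 0.21 50 x 0.563 0.588 ridge x 0.5761 zmax 0.107
scene 0.22 61 x 0.547 0.587 ridge x 0.5697 zmax 0.113
scene 0.23 83 x 0.551 0.594 ridge x 0.5688 zmax 0.12
scene 0.24 90 x 0.551 0.592 ridge x 0.5689 zmax 0.123
scene 0.25 85 x 0.547 0.585 ridge x 0.5686 zmax 0.122
scene 0.26 83 x 0.546 0.584 ridge x 0.5673 zmax 0.122
scene 0.27 32 x 0.558 0.582 ridge x 0.5755 zmax 0.121
side 0.13 5 x 0.581 0.589 ridge x 0.5878 zmax 0.1
side 0.14 17 x 0.576 0.592 ridge x 0.5855 zmax 0.108
side 0.15 24 x 0.572 0.593 ridge x 0.5818 zmax 0.103
side 0.16 19 x 0.571 0.593 ridge x 0.5792 zmax 0.104
side 0.17 24 x 0.569 0.589 ridge x 0.5785 zmax 0.105
side 0.18 25 x 0.566 0.588 ridge x 0.5742 zmax 0.105
side 0.19 18 x 0.563 0.585 ridge x 0.5761 zmax 0.105
side 0.2 33 x 0.558 0.584 ridge x 0.5703 zmax 0.107
side 0.21 29 x 0.557 0.586 ridge x 0.5699 zmax 0.11
side 0.22 22 x 0.547 0.581 ridge x 0.5665 zmax 0.112
side 0.23 40 x 0.542 0.58 ridge x 0.5676 zmax 0.119
side 0.24 51 x 0.546 0.582 ridge x 0.5608 zmax 0.127
side 0.25 51 x 0.544 0.583 ridge x 0.5641 zmax 0.124
side 0.26 62 x 0.542 0.581 ridge x 0.5602 zmax 0.125
side 0.27 73 x 0.544 0.58 ridge x 0.5654 zmax 0.126
```

Request:
jog_arm(gripper=[0, 0, 0, 0, 0], delta_pos=[[0, 0, -0.02], [0, 0, -0.07], [0, 0, -0.12], [0, 0, -0.147], [0, 0, -0.147]], spin=[0, -6, -14, -23, -23])

```text
time_s: 3.2
ee_pos: [0.4747, -0.3056, 0.1626]
eef_rot: [0.001, 0.996, 0.093, 0.002]
force: [0.6, 0.3, -5.2]
grip_width: 0.0427
```

Request:
jog_arm(gripper=[0, 0, 0, 0, 0], delta_pos=[[0.02, -0.035, 0], [0.049, -0.086, 0], [0.078, -0.138, 0], [0.107, -0.19, 0], [0.137, -0.242, 0]], spin=[0, 0, 0, 0, 0])

```text
time_s: 3.82
ee_pos: [0.5622, -0.0397, 0.1584]
eef_rot: [-0.0, 0.996, 0.091, -0.001]
force: [1.6, -0.8, -5.4]
grip_width: 0.043
```

Request:
jog_arm(gripper=[0, 0, 0, 0], delta_pos=[[0.029, -0.052, 0], [0.047, -0.085, 0], [0.055, -0.097, 0], [0.055, -0.097, 0]], spin=[0, 0, 0, 0])

```text
time_s: 4.32
ee_pos: [0.5983, 0.0641, 0.1588]
eef_rot: [0.0, 0.996, 0.093, -0.001]
force: [-0.2, -0.2, -4.9]
grip_width: 0.0432
```

Run:
```python
from bench import env
from h import *
s,d,W,o,rw=wrist(env,"w3");show(s)
import pickle;pickle.dump((s,d,W,o,rw),open("w3.pkl","wb"))
q=W[(W[...,2]>.03)&(W[...,2]<.135)&(W[...,1]>.1)&(abs(W[...,0]-.58)<.06)]
for y in np.arange(.10,.30,.01):
    k=q[abs(q[:,1]-y)<.005];k=k[k[:,2]>.08] if len(k) else k
    if len(k)>3: print(round(y,2),len(k),"x",np.percentile(k[:,0],[2,50,98]).round(4),"zmax",np.percentile(k[:,2],98).round(4))
```

```text
4.33 tcp [0.5983 0.0641 0.1588] jaw 10.7 zdir [-0.002 -0.    -1.   ] F [-0.2 -0.2 -4.9] w 0.0432 j6 -0.08
0.13 252 x [0.5774 0.5858 0.5945] zmax 0.0997
0.14 535 x [0.5749 0.5853 0.5955] zmax 0.1022
0.15 544 x [0.5731 0.5836 0.5942] zmax 0.1021
0.16 549 x [0.5706 0.5815 0.5924] zmax 0.1022
0.17 519 x [0.5691 0.5794 0.5898] zmax 0.1022
0.18 509 x [0.5674 0.5778 0.5882] zmax 0.1023
0.19 672 x [0.5621 0.5752 0.5877] zmax 0.105
0.2 436 x [0.5601 0.5766 0.5884] zmax 0.1057
0.21 9 x [0.5846 0.5858 0.5867] zmax 0.0983
```

View pics/w3.png

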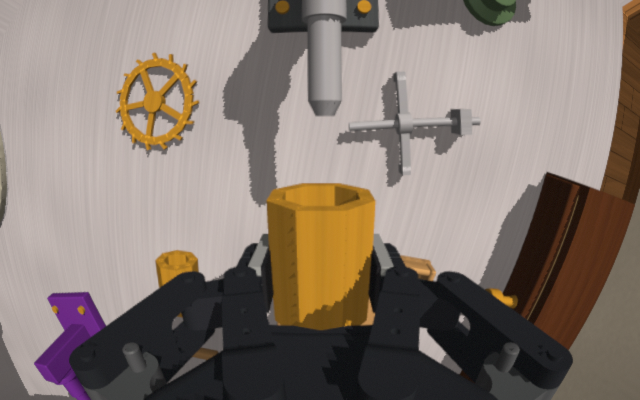

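The wrist view shows the held sleeve at (320,255) with its bore open towards the pin nose at (325,112). The axes look parallel. Next I measure both in the same frame.

```bash
cat >> h.py <<'E'
def held(s,d,W,pin):
    """held sleeve: axis centre in tool x, height of top, front end; pin line (x0,y0,slope) -> offsets"""
    M=yaw(s["eef_rot"]);L=(W-s["ee_pos"])@M
    hsv=cv2.cvtColor(d["frame"],cv2.COLOR_BGR2HSV)
    m=(abs(L[...,0])<.035)&(abs(L[...,1])<.05)&(abs(L[...,2])<.06)&(hsv[...,1]>120)&(hsv[...,0]<30)
    q=L[m];t=q[q[:,2]<np.percentile(q[:,2],2)+.006]
    print("n",len(q),"top tz",np.percentile(t[:,2],[2,50]).round(4))
    for y in np.arange(-.035,.035,.01):
        k=q[abs(q[:,1]-y)<.005]
        k2=k[k[:,2]<-.025] if len(k) else k
        if len(k2)>10: print(" ty",round(y,3),len(k2),"top tx",np.percentile(k2[:,0],[3,97]).round(4),"mid",np.percentile(k2[:,0],[3,97]).mean().round(4),"tz",np.median(k2[:,2]).round(4))
    print("front ty",np.percentile(q[:,1],.5).round(4))
    return q
E
python3 - <<'E'
from h import *
import pickle
s,d,W,o,rw=pickle.load(open("w3.pkl","rb"))
q=held(s,d,W,None)
M=yaw(s["eef_rot"]);L=(W-s["ee_pos"])@M
p=L[(L[...,2]>.045)&(L[...,2]<.075)&(L[...,1]<-.05)&(abs(L[...,0])<.03)]
for y in np.arange(-.17,-.05,.01):
    k=p[abs(p[:,1]-y)<.005]
    if len(k)>5: print("pin ty",y.round(3),len(k),"mid tx",np.percentile(k[:,0],[2,98]).mean().round(4),"top tz",np.percentile(k[:,2],2).round(4))
print("tip ty",p[:,1].max(), "step?")
E
```

```text
n 14157 top tz [-0.0302 -0.0289]
 ty -0.035 637 top tx [-0.0129  0.0111] mid -0.0009 tz -0.0285
 ty -0.025 1752 top tx [-0.0132  0.0115] mid -0.0009 tz -0.029
 ty -0.015 1606 top tx [-0.0134  0.0117] mid -0.0008 tz -0.029
 ty -0.005 1417 top tx [-0.0133  0.0115] mid -0.0009 tz -0.029
 ty 0.005 1246 top tx [-0.0132  0.0114] mid -0.0009 tz -0.029
 ty 0.015 1116 top tx [-0.0133  0.0116] mid -0.0008 tz -0.029
 ty 0.025 182 top tx [-0.0139  0.0115] mid -0.0012 tz -0.0287
front ty -0.0326
pin ty -0.14 310 mid tx 0.0011 top tz 0.0536
pin ty -0.13 696 mid tx 0.0015 top tz 0.0533
pin ty -0.12 500 mid tx 0.0018 top tz 0.0566
pin ty -0.11 505 mid tx 0.0013 top tz 0.0567
pin ty -0.1 532 mid tx 0.001 top tz 0.0566
pin ty -0.09 534 mid tx 0.0017 top tz 0.0567
pin ty -0.08 542 mid tx 0.0017 top tz 0.0566
pin ty -0.07 404 mid tx 0.0016 top tz 0.0577
tip ty -0.06574077375305987 step?
```

Request:
jog_arm(gripper=[0, 0, 0, 0], delta_pos=[[0.0024, 0, 0.03], [0.0024, 0, 0.06], [0.0024, 0, 0.0747], [0.0024, 0, 0.0747]], spin=[0, 0, 0, 0])

```text
time_s: 4.88
ee_pos: [0.6004, 0.0633, 0.0847]
eef_rot: [0.0, 0.996, 0.093, -0.001]
force: [-0.1, 0.2, -4.2]
grip_width: 0.043
```

```bash
cat >> h.py <<'E'
def pinchk(s,W):
    M=yaw(s["eef_rot"]);L=(W-s["ee_pos"])@M
    p=L[(L[...,2]>-.03)&(L[...,2]<.01)&(L[...,1]<-.05)&(L[...,1]>-.18)&(abs(L[...,0])<.03)]
    for y in np.arange(-.17,-.05,.01):
        k=p[abs(p[:,1]-y)<.005]
        if len(k)>5: print("pin ty",y.round(3),len(k),"mid tx",np.percentile(k[:,0],[2,98]).mean().round(4),"top tz",np.percentile(k[:,2],2).round(4))
E
python3 - <<'E'
from bench import env
from h import *
s,d,W,o,rw=wrist(env,"w4");show(s);held(s,d,W,None);pinchk(s,W)
E
```

```text
4.88 tcp [0.6004 0.0633 0.0847] jaw 10.7 zdir [-0.002 -0.    -1.   ] F [-0.1  0.2 -4.2] w 0.043 j6 -0.08
n 14163 top tz [-0.0302 -0.0289]
 ty -0.035 641 top tx [-0.0129  0.0112] mid -0.0009 tz -0.0285
 ty -0.025 1758 top tx [-0.0133  0.0115] mid -0.0009 tz -0.029
 ty -0.015 1598 top tx [-0.0133  0.0116] mid -0.0009 tz -0.029
 ty -0.005 1444 top tx [-0.0133  0.0115] mid -0.0009 tz -0.029
 ty 0.005 1248 top tx [-0.0133  0.0117] mid -0.0008 tz -0.029
 ty 0.015 1114 top tx [-0.0132  0.0116] mid -0.0008 tz -0.0289
 ty 0.025 184 top tx [-0.0135  0.0121] mid -0.0007 tz -0.0287
front ty -0.0325
pin ty -0.11 931 mid tx -0.0008 top tz -0.0175
pin ty -0.1 1280 mid tx -0.0005 top tz -0.0176
pin ty -0.09 1300 mid tx -0.0007 top tz -0.0174
pin ty -0.08 1363 mid tx -0.0004 top tz -0.0175
pin ty -0.07 908 mid tx -0.0005 top tz -0.016
```

Request:
jog_arm(gripper=[0, 0, 0, 0, 0], delta_pos=[[0.0003, -0.015, 0.0004], [0.0003, -0.03, 0.0004], [0.0003, -0.042, 0.0004], [0.0003, -0.054, 0.0004], [0.0003, -0.066, 0.0004]], spin=[0, 0, 0, 0, 0])

```text
time_s: 5.55
ee_pos: [0.5892, 0.1302, 0.0853]
eef_rot: [-0.0, 0.996, 0.094, 0.0]
force: [-0.0, -0.1, -5.5]
grip_width: 0.0428
```

Request:
jog_arm(gripper=[0, 0, 0, 0], delta_pos=[[0, -0.008, 0], [0, -0.015, 0], [0, -0.019, 0], [0, -0.019, 0]], spin=[0, 0, 0, 0])

```text
time_s: 6.05
ee_pos: [0.5858, 0.148, 0.0851]
eef_rot: [0.0, 0.996, 0.094, -0.0]
force: [-0.1, 0.4, -5.1]
grip_width: 0.0427
```

Request:
jog_arm(gripper=[0, 0, 0, 0, 0], delta_pos=[[0, -0.003, 0], [0, -0.006, 0], [0, -0.008, 0], [0, -0.01, 0], [0, -0.01, 0]], spin=[0, 0, 0, 0, 0])

```text
time_s: 6.68
ee_pos: [0.5839, 0.1578, 0.0852]
eef_rot: [0.0, 0.996, 0.094, -0.0]
force: [-0.1, 1.1, -5.4]
grip_width: 0.0432
```

Request:
jog_arm(gripper=[0, 0, 0, 0, 0], delta_pos=[[0, -0.002, 0], [0, -0.004, 0], [0, -0.006, 0], [0, -0.006, 0], [0, -0.006, 0]], spin=[0, 0, 0, 0, 0])

```text
time_s: 7.3
ee_pos: [0.5823, 0.1635, 0.0848]
eef_rot: [0.0, 0.996, 0.094, -0.001]
force: [-1.2, -1.1, -8.0]
grip_width: 0.0431
```

Run:
```python
from bench import env
from h import *
s,d,W,o,rw=wrist(env,"w5");show(s);held(s,d,W,None);pinchk(s,W)
```

```text
7.3 tcp [0.5823 0.1635 0.0848] jaw 10.8 zdir [-0.001 -0.    -1.   ] F [-1.2 -1.1 -8. ] w 0.0431 j6 0.08
n 12753 top tz [-0.0302 -0.0288]
 ty -0.035 651 top tx [-0.013   0.0112] mid -0.0009 tz -0.0284
 ty -0.025 1737 top tx [-0.013   0.0113] mid -0.0008 tz -0.0289
 ty -0.015 1579 top tx [-0.0134  0.0114] mid -0.001 tz -0.0289
 ty -0.005 1410 top tx [-0.0131  0.0113] mid -0.0009 tz -0.029
 ty 0.005 1267 top tx [-0.0134  0.0116] mid -0.0009 tz -0.0289
 ty 0.015 1109 top tx [-0.0134  0.0114] mid -0.001 tz -0.029
 ty 0.025 182 top tx [-0.0139  0.0121] mid -0.0009 tz -0.0287
front ty -0.0325
pin ty -0.07 2106 mid tx -0.0016 top tz -0.0299
pin ty -0.06 1848 mid tx -0.003 top tz -0.0292
```

Request:
jog_arm(gripper=[0, 0, 0], delta_pos=[[0, -0.0015, 0], [0, -0.003, 0], [0, -0.003, 0]], spin=[0, 0, 0])

```text
time_s: 7.72
ee_pos: [0.5818, 0.1665, 0.0848]
eef_rot: [0.0, 0.996, 0.094, -0.001]
force: [-2.0, -3.1, -11.4]
grip_width: 0.0428
```

Run:
```python
from bench import env
from h import *
s,d,W,o,rw=wrist(env,"w6");show(s)
cv2.imwrite("pics/w6c.png",cv2.resize(d["frame"][80:260,220:430],None,fx=3,fy=3,interpolation=2))
```

```text
7.72 tcp [0.5818 0.1665 0.0848] jaw 10.8 zdir [-0.001 -0.    -1.   ] F [ -2.   -3.1 -11.4] w 0.0428 j6 0.09
```

View pics/w6c.png

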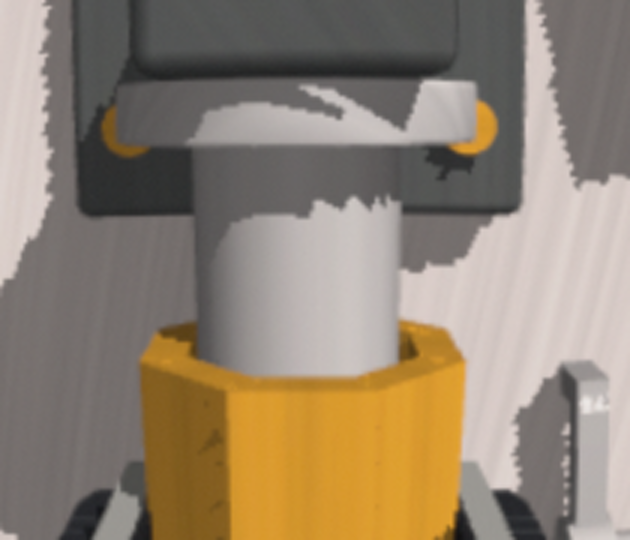

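The crop shows bore gaps on both sides of the 29 mm section, wider on the right at crop (410,345). So the sleeve looks worn and is rubbing slightly off-centre. The force readings agree (-x, -z). I'll centre it and go on.

Request:
jog_arm(gripper=[0, 0, 0], delta_pos=[[-0.0006, 0, 0.0006], [-0.0006, 0, 0.0008], [-0.0006, 0, 0.0008]], spin=[0, 0, 0])

```text
time_s: 8.15
ee_pos: [0.5818, 0.1666, 0.0846]
eef_rot: [-0.0, 0.996, 0.094, 0.0]
force: [-2.4, -1.9, -7.5]
grip_width: 0.0428
```

Run:
```python
from bench import env
from h import *
s,d,W,o,rw=wrist(env,"w7");show(s)
M=yaw(s["eef_rot"]);L=(W-s["ee_pos"])@M
c=L[:,316:326];hsv=cv2.cvtColor(d["frame"],cv2.COLOR_BGR2HSV)
for r in range(100,215,4): print(r,np.nanmedian(c[r],0).round(4),np.median(hsv[r,316:326,1]))
```

```text
8.15 tcp [0.5818 0.1666 0.0846] jaw 10.7 zdir [ 0.  0. -1.] F [-2.4 -1.9 -7.5] w 0.0428 j6 0.09
100 [-0.0009 -0.0707 -0.035 ] 4.0
104 [-0.0009 -0.0695 -0.0332] 7.0
108 [-0.0009 -0.0682 -0.0301] 10.0
112 [-0.0009 -0.0668 -0.0299] 7.5
116 [-0.0009 -0.0655 -0.0306] 10.0
120 [-0.0009 -0.0641 -0.0297] 11.0
124 [-0.0009 -0.0628 -0.03  ] 11.0
128 [-0.0009 -0.0614 -0.03  ] 11.0
132 [-0.0009 -0.0594 -0.0199] 10.0
136 [-0.0009 -0.058  -0.0201] 10.0
140 [-0.0009 -0.0564 -0.0198] 10.0
144 [-0.0009 -0.055  -0.0205] 10.0
148 [-0.0009 -0.0534 -0.0199] 10.0
152 [-0.0009 -0.0519 -0.0198] 11.0
156 [-0.0009 -0.0505 -0.0202] 11.5
160 [-0.0009 -0.0489 -0.0197] 12.0
164 [-0.0009 -0.0474 -0.0203] 11.5
168 [-0.0009 -0.0458 -0.0198] 12.0
172 [-0.0009 -0.0443 -0.02  ] 13.0
176 [-0.0009 -0.0428 -0.0202] 12.0
180 [-0.0009 -0.0413 -0.0203] 12.0
184 [-0.0009 -0.0397 -0.0203] 12.0
188 [-0.0009 -0.0381 -0.02  ] 12.0
192 [-0.0009 -0.0365 -0.0199] 12.0
196 [-0.0009 -0.035  -0.0201] 12.0
200 [-0.0009 -0.0333 -0.0198] 12.0
204 [-0.0009 -0.0317 -0.0201] 23.0
208 [-0.0009 -0.0321 -0.0264] 199.0
212 [-0.0009 -0.0315 -0.0291] 201.0
```

The gap from flange to sleeve is 29 mm, so the step has been passed and A is worn. I'll centre a little more and slide on to the flange.

Request:
jog_arm(gripper=[0, 0, 0, 0, 0], delta_pos=[[-0.0005, 0, 0.0008], [-0.0005, 0, 0.0008], [-0.0005, -0.003, 0.0008], [-0.0005, -0.006, 0.0008], [-0.0005, -0.008, 0.0008]], spin=[0, 0, 0, 0, 0])

```text
time_s: 8.82
ee_pos: [0.5798, 0.1746, 0.0837]
eef_rot: [-0.0, 0.996, 0.094, 0.0]
force: [-0.1, 0.3, -4.9]
grip_width: 0.0428
```

Request:
jog_arm(gripper=[0, 0, 0, 0, 0], delta_pos=[[0, -0.005, 0], [0, -0.01, 0], [0, -0.014, 0], [0, -0.017, 0], [0, -0.018, 0]], spin=[0, 0, 0, 0, 0])

```text
time_s: 9.45
ee_pos: [0.5763, 0.1921, 0.0836]
eef_rot: [-0.0, 0.996, 0.094, -0.0]
force: [0.3, -0.1, -5.5]
grip_width: 0.0425
```

Request:
jog_arm(gripper=[0, 0, 0, 0, 0], delta_pos=[[0, -0.001, 0], [0, -0.0015, 0], [0, -0.002, 0], [0, -0.0025, 0], [0, -0.0025, 0]], spin=[0, 0, 0, 0, 0])

```text
time_s: 10.07
ee_pos: [0.5759, 0.1944, 0.0836]
eef_rot: [-0.0, 0.996, 0.094, 0.0]
force: [0.2, -0.5, -4.9]
grip_width: 0.0428
```

Request:
jog_arm(gripper=[0, 0, 0, 0], delta_pos=[[0, -0.0005, 0], [0, -0.001, 0], [0, -0.0015, 0], [0, -0.0015, 0]], spin=[0, 0, 0, 0])

```text
time_s: 10.58
ee_pos: [0.5758, 0.1948, 0.0836]
eef_rot: [0.001, 0.996, 0.094, 0.0]
force: [1.1, -6.4, -4.7]
grip_width: 0.043
```

```bash
cat >> h.py <<'E'
def gap(s,d,W):
    M=yaw(s["eef_rot"]);L=(W-s["ee_pos"])@M
    hsv=cv2.cvtColor(d["frame"],cv2.COLOR_BGR2HSV)
    b=(abs(L[...,0]+.001)<.006)&(L[...,1]<0)&(L[...,1]>-.16)
    f=L[b&(L[...,2]<-.027)&(L[...,2]>-.034)&(hsv[...,1]<60)&(L[...,1]<-.034)]
    k=L[b&(L[...,2]<-.025)&(hsv[...,1]>120)]
    print("flange face ty",np.percentile(f[:,1],98).round(4) if len(f) else None,"sleeve front",np.percentile(k[:,1],2).round(4))
E
python3 - <<'E'
from bench import env
from h import *
s,d,W,o,rw=wrist(env,"w8");show(s);gap(s,d,W)
E
```

```text
10.57 tcp [0.5758 0.1948 0.0836] jaw 10.8 zdir [ 0.    -0.002 -1.   ] F [ 1.1 -6.4 -4.7] w 0.043 j6 0.14
flange face ty -0.0341 sleeve front -0.0312
```

A reached the flange with a light 6 N contact and is worn, so it goes to the tin. Sliding it off now.

Request:
jog_arm(gripper=[0, 0, 0, 0, 0], delta_pos=[[0, 0.01, 0], [0, 0.03, 0], [0, 0.05, 0], [0, 0.07, 0], [0, 0.09, 0]], spin=[0, 0, 0, 0, 0])

```text
time_s: 11.25
ee_pos: [0.5927, 0.1057, 0.0836]
eef_rot: [0.0, 0.996, 0.093, 0.0]
force: [0.3, 0.3, -4.3]
grip_width: 0.0428
```

Request:
jog_arm(gripper=[0, 0, 0, 0, 0], delta_pos=[[0, 0.025, 0], [0, 0.05, 0], [0, 0.06, -0.03], [0, 0.06, -0.07], [0, 0.06, -0.08]], spin=[0, 0, 0, 6, 14])

```text
time_s: 11.88
ee_pos: [0.6053, 0.0473, 0.1664]
eef_rot: [-0.0, 1.0, -0.031, 0.002]
force: [-0.1, 0.2, -5.2]
grip_width: 0.043
```

Run:
```python
from bench import env
from h import *
s=env.get_state();show(s);print(delta(s,.638,-.271,.16,-3))
```

```text
11.88 tcp [0.6053 0.0473 0.1664] jaw -3.5 zdir [ 0.004  0.    -1.   ] F [-0.1  0.2 -5.2] w 0.043 j6 0.14
(array([0.0523, 0.3157, 0.0064]), np.float64(-0.5))
```

Request:
jog_arm(gripper=[0, 0, 0, 0, 0], delta_pos=[[0.008, 0.05, 0], [0.018, 0.11, 0], [0.028, 0.17, 0], [0.038, 0.23, 0], [0.046, 0.28, 0]], spin=[0, 0, 0, 0, 0])

```text
time_s: 12.5
ee_pos: [0.6332, -0.2371, 0.1635]
eef_rot: [0.0, 1.0, -0.029, 0.0]
force: [1.0, 0.4, -5.1]
grip_width: 0.0429
```

Request:
jog_arm(gripper=[0, 0, 0, 0, 0], delta_pos=[[0.006, 0.03, 0], [0.006, 0.036, 0.02], [0.006, 0.036, 0.07], [0.006, 0.036, 0.1], [0.006, 0.036, 0.1]], spin=[0, 0, 0, 0, 0])

```text
time_s: 13.12
ee_pos: [0.6347, -0.2687, 0.0599]
eef_rot: [-0.001, 1.0, -0.028, -0.003]
force: [-0.4, 0.0, -4.5]
grip_width: 0.0429
```

Run:
```python
from bench import env
from h import *
s,d,W,o,rw=wrist(env,"w9");show(s)
M=yaw(s["eef_rot"]);L=(W-s["ee_pos"])@M
q=W[(W[...,2]>.042)&(W[...,2]<.056)&(abs(W[...,0]-.64)<.1)&(abs(W[...,1]+.27)<.11)&(cv2.cvtColor(d["frame"],cv2.COLOR_BGR2HSV)[...,1]<60)]
print(len(q),rect(q[:,:2]))
f=W[(abs(W[...,2]-.004)<.006)&(abs(W[...,0]-.64)<.06)&(abs(W[...,1]+.27)<.07)];print("floor",len(f),np.median(f[:,2]))
```

```text
13.12 tcp [ 0.6347 -0.2687  0.0599] jaw -3.2 zdir [-0.006  0.003 -1.   ] F [-0.4  0.  -4.5] w 0.0429 j6 -0.35
12036 (array([ 638.7, -270.3]), array([173.5, 156.3]), 86.0)
floor 18673 0.004244404236793786
```

View pics/w9.png

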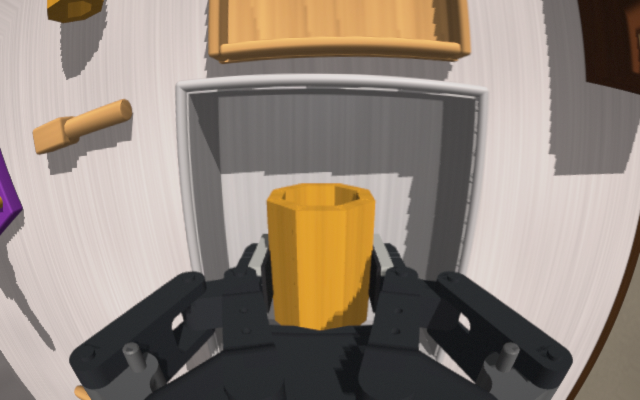

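The sleeve hangs in the middle of the tin at (320,255), clear of all walls. Lowering it.

Request:
jog_arm(gripper=[0, 0, 0, 0, 0], delta_pos=[[0, 0, 0.02], [0, 0, 0.034], [0, 0, 0.038], [0, 0, 0.039], [0, 0, 0.04]], spin=[0, 0, 0, 0, 0])

```text
time_s: 13.8
ee_pos: [0.638, -0.2702, 0.024]
eef_rot: [0.0, 1.0, -0.028, 0.0]
force: [0.3, -0.2, -4.5]
grip_width: 0.0426
```

Request:
jog_arm(gripper=[0, 0, 0, 0, 0], delta_pos=[[0, 0, 0.002], [0, 0, 0.003], [0, 0, 0.004], [0, 0, 0.005], [0, 0, 0.005]], spin=[0, 0, 0, 0, 0])

```text
time_s: 14.42
ee_pos: [0.6376, -0.27, 0.019]
eef_rot: [0.0, 1.0, -0.028, 0.0]
force: [-1.8, 1.2, 0.9]
grip_width: 0.0432
```

Request:
jog_arm(gripper=[70, 70, 70, 70, 70], delta_pos=[[0, 0, 0], [0, 0, 0], [0, 0, 0], [0, 0, -0.02], [0, 0, -0.06]], spin=[0, 0, 0, 0, 0])

```text
time_s: 15.05
ee_pos: [0.6367, -0.2696, 0.0788]
eef_rot: [-0.0, 1.0, -0.028, -0.001]
force: [-0.1, -0.2, -0.0]
grip_width: 0.0597
```

Request:
jog_arm(gripper=[70, 70, 70, 70, 70], delta_pos=[[0, 0, -0.05], [0, 0, -0.1], [-0.03, -0.032, -0.11], [-0.07, -0.074, -0.11], [-0.11, -0.116, -0.11]], spin=[0, 0, 0, 0, 0])

```text
time_s: 15.68
ee_pos: [0.5335, -0.147, 0.1903]
eef_rot: [0.0, 1.0, -0.029, 0.001]
force: [0.6, 1.3, 0.1]
grip_width: 0.0596
```

Request:
jog_arm(gripper=[100, 100, 100, 100], delta_pos=[[-0.035, -0.037, 0], [-0.06, -0.063, 0], [-0.07, -0.074, 0], [-0.07, -0.074, 0]], spin=[-5, -10, -10, -10])

```text
time_s: 16.18
ee_pos: [0.4692, -0.0699, 0.1896]
eef_rot: [0.0, 0.998, 0.059, 0.001]
force: [0.6, -0.6, 0.5]
grip_width: 0.0853
```

Run:
```python
from bench import env
from h import *
s,d,W,o,rw=wrist(env,"w10");show(s);sleeve(d,W,(.468,-.07))
D=env.snapshot("scene");C=cloud(D);h=cv2.cvtColor(D["frame"],cv2.COLOR_BGR2HSV)
m=(abs(C[...,0]-.638)<.06)&(abs(C[...,1]+.27)<.06)&(h[...,1]>100)&(C[...,2]>.015);q=C[m];print("A in tin",len(q),q[:,2].max(),rect(q[:,:2]))
```

```text
16.18 tcp [ 0.4692 -0.0699  0.1896] jaw 6.7 zdir [ 0.002 -0.    -1.   ] F [ 0.6 -0.6  0.5] w 0.0853 j6 -0.27
n 2884 z [0.0422 0.0453] all (array([463.6, -70.9]), array([43.6, 61.1]), 5.3) top (array([463.3, -71.2]), array([40.2, 60.5]), 5.2) 2442
A in tin 409 0.05366557959844964 (array([ 639.7, -268.4]), array([43.8, 64.2]), 0.3)
```

A lies flat in the tin. B measures (463.5, -71), 5.3°. Grasping it.

Request:
jog_arm(gripper=[100, 100, 100, 100, 100], delta_pos=[[-0.0058, 0.001, 0.055], [-0.0058, 0.001, 0.11], [-0.0058, 0.001, 0.15], [-0.0058, 0.001, 0.176], [-0.0058, 0.001, 0.176]], spin=[1.3, 1.3, 1.3, 1.3, 1.3])

```text
time_s: 16.9
ee_pos: [0.4624, -0.0723, 0.0108]
eef_rot: [-0.0, 0.999, 0.047, -0.002]
force: [0.6, 0.1, 0.4]
grip_width: 0.0852
```

Request:
jog_arm(gripper=[0, 0, 0, 0, 0], delta_pos=[[0, 0, 0], [0, 0, 0], [0, 0, 0], [0, 0, 0], [0, 0, 0]], spin=[0, 0, 0, 0, 0])

```text
time_s: 17.52
ee_pos: [0.4641, -0.072, 0.0139]
eef_rot: [0.0, 0.999, 0.047, 0.001]
force: [-0.4, -0.5, 6.7]
grip_width: 0.043
```

Request:
jog_arm(gripper=[0, 0, 0, 0, 0], delta_pos=[[0, 0, -0.02], [0, 0, -0.07], [0, 0, -0.12], [0, 0, -0.147], [0, 0, -0.147]], spin=[0, -2, -5.2, -5.2, -5.2])

```text
time_s: 18.15
ee_pos: [0.4641, -0.0719, 0.1616]
eef_rot: [0.001, 0.996, 0.093, 0.002]
force: [-0.5, 0.5, -6.8]
grip_width: 0.043
```

Run:
```python
from bench import env
from h import *
s=env.get_state();show(s);print(delta(s,.6,.063,.16,10.7))
```

```text
18.15 tcp [ 0.4641 -0.0719  0.1616] jaw 10.6 zdir [ 0.005 -0.001 -1.   ] F [-0.5  0.5 -6.8] w 0.043 j6 -0.34
(array([ 0.1585, -0.1075,  0.0021]), np.float64(-0.1))
```

Request:
jog_arm(gripper=[0, 0, 0, 0, 0], delta_pos=[[0.04, -0.027, 0], [0.085, -0.058, 0], [0.13, -0.088, 0], [0.1575, -0.1075, 0], [0.1575, -0.1075, 0]], spin=[0, 0, 0, 0, 0])

```text
time_s: 18.77
ee_pos: [0.5983, 0.0648, 0.1572]
eef_rot: [-0.0, 0.996, 0.094, -0.001]
force: [-0.7, -0.0, -6.8]
grip_width: 0.043
```

Request:
jog_arm(gripper=[0, 0, 0, 0], delta_pos=[[0, 0, 0.03], [0, 0, 0.06], [0, 0, 0.076], [0, 0, 0.076]], spin=[0, 0, 0, 0])

```text
time_s: 19.27
ee_pos: [0.5963, 0.0625, 0.0818]
eef_rot: [0.0, 0.996, 0.093, -0.002]
force: [0.2, 0.0, -6.5]
grip_width: 0.0427
```

Run:
```python
from bench import env
from h import *
s,d,W,o,rw=wrist(env,"w11");show(s);held(s,d,W,None);pinchk(s,W)
```

```text
19.27 tcp [0.5963 0.0625 0.0818] jaw 10.6 zdir [-0.004 -0.    -1.   ] F [ 0.2  0.  -6.5] w 0.0427 j6 -0.08
n 13931 top tz [-0.0312 -0.0298]
 ty -0.035 470 top tx [-0.0133  0.0119] mid -0.0007 tz -0.0283
 ty -0.025 1872 top tx [-0.0139  0.0125] mid -0.0007 tz -0.0299
 ty -0.015 1712 top tx [-0.0141  0.0123] mid -0.0009 tz -0.0299
 ty -0.005 1502 top tx [-0.0141  0.0124] mid -0.0008 tz -0.0299
 ty 0.005 1355 top tx [-0.0143  0.0124] mid -0.0009 tz -0.0298
 ty 0.015 1204 top tx [-0.0143  0.0123] mid -0.001 tz -0.0298
 ty 0.025 117 top tx [-0.0151  0.013 ] mid -0.001 tz -0.0292
front ty -0.0313
pin ty -0.11 829 mid tx 0.0033 top tz -0.0203
pin ty -0.1 1343 mid tx 0.0034 top tz -0.0203
pin ty -0.09 1372 mid tx 0.0036 top tz -0.0203
pin ty -0.08 1420 mid tx 0.0036 top tz -0.0203
pin ty -0.07 949 mid tx 0.0035 top tz -0.0186
```

Request:
jog_arm(gripper=[0, 0, 0, 0, 0], delta_pos=[[0.0038, 0, -0.0008], [0.0038, -0.015, -0.0008], [0.0038, -0.03, -0.0008], [0.0038, -0.036, -0.0008], [0.0038, -0.036, -0.0008]], spin=[0, 0, 0, 0, 0])

```text
time_s: 19.95
ee_pos: [0.5948, 0.0999, 0.0845]
eef_rot: [0.0, 0.996, 0.093, 0.0]
force: [0.2, -0.1, -6.2]
grip_width: 0.0428
```

Request:
jog_arm(gripper=[0, 0, 0, 0, 0], delta_pos=[[0, -0.005, 0], [0, -0.01, 0], [0, -0.015, 0], [0, -0.02, 0], [0, -0.022, 0]], spin=[0, 0, 0, 0, 0])

```text
time_s: 20.58
ee_pos: [0.5907, 0.1209, 0.0842]
eef_rot: [0.0, 0.996, 0.093, -0.0]
force: [0.3, -2.2, -8.8]
grip_width: 0.0427
```

Run:
```python
from bench import env
from h import *
s,d,W,o,rw=wrist(env,"w12");show(s);held(s,d,W,None);pinchk(s,W)
```

```text
20.57 tcp [0.5907 0.1209 0.0842] jaw 10.7 zdir [-0. -0. -1.] F [ 0.3 -2.2 -8.8] w 0.0427 j6 0.01
n 12849 top tz [-0.0312 -0.0298]
 ty -0.035 480 top tx [-0.0133  0.0119] mid -0.0007 tz -0.0284
 ty -0.025 1885 top tx [-0.0141  0.0124] mid -0.0008 tz -0.0299
 ty -0.015 1696 top tx [-0.0141  0.0125] mid -0.0008 tz -0.0298
 ty -0.005 1522 top tx [-0.0142  0.0123] mid -0.001 tz -0.0298
 ty 0.005 1341 top tx [-0.0142  0.0124] mid -0.0009 tz -0.0299
 ty 0.015 1197 top tx [-0.0142  0.0122] mid -0.001 tz -0.0299
 ty 0.025 113 top tx [-0.0148  0.0131] mid -0.0009 tz -0.0286
front ty -0.0313
pin ty -0.11 2311 mid tx -0.0022 top tz -0.0274
pin ty -0.1 1703 mid tx -0.0021 top tz -0.0215
pin ty -0.09 1813 mid tx -0.0019 top tz -0.0214
pin ty -0.08 1835 mid tx -0.002 top tz -0.0215
pin ty -0.07 1531 mid tx -0.0018 top tz -0.021
pin ty -0.06 1378 mid tx -0.0019 top tz -0.0179
```

Request:
jog_arm(gripper=[0, 0, 0, 0, 0], delta_pos=[[-0.0011, 0, 0.0012], [-0.0011, 0, 0.0012], [-0.0011, -0.006, 0.0012], [-0.0011, -0.012, 0.0012], [-0.0011, -0.018, 0.0012]], spin=[0, 0, 0, 0, 0])

```text
time_s: 21.25
ee_pos: [0.5865, 0.1387, 0.0833]
eef_rot: [-0.0, 0.996, 0.093, 0.0]
force: [-0.1, 0.3, -6.4]
grip_width: 0.0433
```

Request:
jog_arm(gripper=[0, 0, 0, 0, 0], delta_pos=[[0, -0.003, 0], [0, -0.006, 0], [0, -0.009, 0], [0, -0.012, 0], [0, -0.012, 0]], spin=[0, 0, 0, 0, 0])

```text
time_s: 21.88
ee_pos: [0.5843, 0.1502, 0.0832]
eef_rot: [-0.0, 0.996, 0.093, -0.0]
force: [-0.5, 0.4, -5.7]
grip_width: 0.0427
```

Run:
```python
from bench import env
from h import *
s,d,W,o,rw=wrist(env,"w13");show(s);gap(s,d,W);pinchk(s,W)
```

```text
21.88 tcp [0.5843 0.1502 0.0832] jaw 10.7 zdir [-0.  0. -1.] F [-0.5  0.4 -5.7] w 0.0427 j6 0.06
flange face ty -0.0778 sleeve front -0.031
pin ty -0.09 170 mid tx -0.0009 top tz -0.0299
pin ty -0.08 2436 mid tx -0.0012 top tz -0.0299
pin ty -0.07 1911 mid tx -0.0014 top tz -0.0224
pin ty -0.06 1864 mid tx -0.001 top tz -0.0223
```

Request:
jog_arm(gripper=[0, 0, 0, 0, 0], delta_pos=[[0, -0.003, 0], [0, -0.006, 0], [0, -0.008, 0], [0, -0.0095, 0], [0, -0.0095, 0]], spin=[0, 0, 0, 0, 0])

```text
time_s: 22.55
ee_pos: [0.5826, 0.1594, 0.0832]
eef_rot: [0.0, 0.996, 0.093, -0.0]
force: [-0.5, 0.5, -5.3]
grip_width: 0.0429
```

Request:
jog_arm(gripper=[0, 0, 0, 0, 0], delta_pos=[[0, -0.0005, 0], [0, -0.001, 0], [0, -0.0015, 0], [0, -0.002, 0], [0, -0.002, 0]], spin=[0, 0, 0, 0, 0])

```text
time_s: 23.18
ee_pos: [0.5822, 0.1613, 0.0832]
eef_rot: [-0.0, 0.996, 0.093, 0.0]
force: [-0.1, 0.7, -6.1]
grip_width: 0.0428
```

Request:
jog_arm(gripper=[0, 0, 0, 0], delta_pos=[[0, -0.0005, 0], [0, -0.001, 0], [0, -0.0015, 0], [0, -0.0015, 0]], spin=[0, 0, 0, 0])

```text
time_s: 23.68
ee_pos: [0.5821, 0.1618, 0.0832]
eef_rot: [0.001, 0.996, 0.093, 0.0]
force: [1.2, -6.6, -6.2]
grip_width: 0.0431
```

Run:
```python
from bench import env
from h import *
s,d,W,o,rw=wrist(env,"w14");show(s);gap(s,d,W);pinchk(s,W)
```

```text
23.68 tcp [0.5821 0.1618 0.0832] jaw 10.7 zdir [ 0.    -0.001 -1.   ] F [ 1.2 -6.6 -6.2] w 0.0431 j6 0.08
flange face ty -0.0662 sleeve front -0.031
pin ty -0.07 1695 mid tx -0.0013 top tz -0.0299
pin ty -0.06 1857 mid tx -0.001 top tz -0.0224
```

B stops dead at a 35.2 mm gap, exactly at the step and well centred, so it is good. Withdrawing it to the wood tray.

Request:
jog_arm(gripper=[0, 0, 0, 0, 0], delta_pos=[[0, 0.01, 0], [0, 0.03, 0], [0, 0.05, 0], [0, 0.07, 0], [0, 0.09, 0]], spin=[0, 0, 0, 0, 0])

```text
time_s: 24.35
ee_pos: [0.5988, 0.0726, 0.0832]
eef_rot: [0.0, 0.996, 0.092, 0.0]
force: [0.9, 0.4, -5.9]
grip_width: 0.0426
```

Request:
jog_arm(gripper=[0, 0, 0, 0, 0], delta_pos=[[0, 0.02, 0], [0, 0.025, -0.02], [0, 0.025, -0.06], [0, 0.025, -0.08], [0, 0.025, -0.08]], spin=[0, 0, 0, 6, 12])

```text
time_s: 24.98
ee_pos: [0.6046, 0.049, 0.1654]
eef_rot: [-0.0, 1.0, -0.014, 0.002]
force: [0.3, 0.4, -7.0]
grip_width: 0.0427
```

Run:
```python
from bench import env
from h import *
s=env.get_state();show(s);print(delta(s,.654,-.082,.07,-2))
```

```text
24.98 tcp [0.6046 0.049  0.1654] jaw -1.6 zdir [ 0.004  0.    -1.   ] F [ 0.3  0.4 -7. ] w 0.0427 j6 0.11
(array([0.0526, 0.1297, 0.0955]), np.float64(0.4))
```

Request:
jog_arm(gripper=[0, 0, 0, 0, 0], delta_pos=[[0.02, 0.05, 0], [0.042, 0.104, 0], [0.052, 0.13, 0.03], [0.052, 0.13, 0.08], [0.052, 0.13, 0.1]], spin=[0, 0, 0, 0, 0])

```text
time_s: 25.6
ee_pos: [0.6498, -0.0823, 0.0601]
eef_rot: [-0.0, 1.0, -0.012, -0.003]
force: [-1.3, 0.1, -6.4]
grip_width: 0.0431
```

Run:
```python
from bench import env
from h import *
s,d,W,o,rw=wrist(env,"w15");show(s)
h=cv2.cvtColor(d["frame"],cv2.COLOR_BGR2HSV)
q=W[(W[...,2]>.022)&(W[...,2]<.034)&(abs(W[...,0]-.655)<.1)&(abs(W[...,1]+.082)<.11)];q=q[(abs(q[:,0]-.655)>.055)|(abs(q[:,1]+.082)>.065)]
print(len(q),rect(q[:,:2]))
f=W[(abs(W[...,2]-.007)<.006)&(abs(W[...,0]-.655)<.06)&(abs(W[...,1]+.082)<.07)];print("floor",len(f),np.median(f[:,2]))
```

```text
25.6 tcp [ 0.6498 -0.0823  0.0601] jaw -1.4 zdir [-0.005  0.001 -1.   ] F [-1.3  0.1 -6.4] w 0.0431 j6 -0.1
8135 (array([650.7, -90.8]), array([188.8, 154.8]), 87.9)
floor 19793 0.007221019144058816
```

View pics/w15.png

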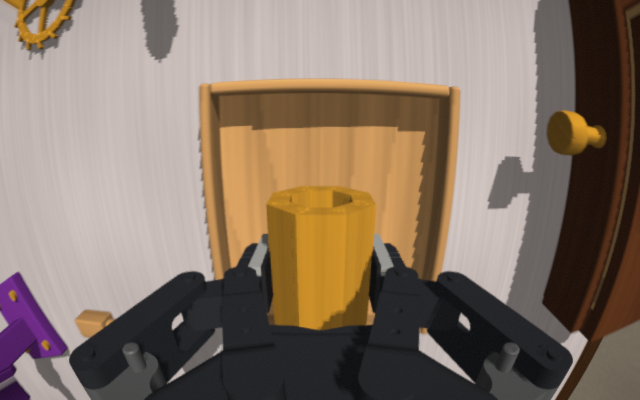

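The sleeve hangs over the middle of the wood tray with the walls at columns 210 and 450. Lowering it.

Request:
jog_arm(gripper=[0, 0, 0, 0, 0], delta_pos=[[0, 0, 0.02], [0, 0, 0.034], [0, 0, 0.038], [0, 0, 0.0395], [0, 0, 0.04]], spin=[0, 0, 0, 0, 0])

```text
time_s: 26.28
ee_pos: [0.6526, -0.0814, 0.0238]
eef_rot: [0.0, 1.0, -0.012, 0.0]
force: [0.2, 0.4, -5.7]
grip_width: 0.0427
```

Request:
jog_arm(gripper=[0, 0, 0, 0], delta_pos=[[0, 0, 0.001], [0, 0, 0.002], [0, 0, 0.0025], [0, 0, 0.0025]], spin=[0, 0, 0, 0])

```text
time_s: 26.78
ee_pos: [0.6522, -0.0815, 0.021]
eef_rot: [0.0, 1.0, -0.012, 0.0]
force: [-1.8, -0.4, -1.7]
grip_width: 0.043
```

Most of the weight is on the floor. A hair lower, then release and rise.

Request:
jog_arm(gripper=[0, 0, 70, 70, 70], delta_pos=[[0, 0, 0.0004], [0, 0, 0.0004], [0, 0, 0.0004], [0, 0, 0.0004], [0, 0, 0.0004]], spin=[0, 0, 0, 0, 0])

```text
time_s: 27.4
ee_pos: [0.6524, -0.0815, 0.0203]
eef_rot: [0.0, 1.0, -0.012, 0.0]
force: [0.5, 0.3, -0.3]
grip_width: 0.0602
```

Request:
jog_arm(gripper=[70, 70, 70, 70, 70], delta_pos=[[0, 0, 0], [0, 0, -0.02], [0, 0, -0.07], [0, 0, -0.12], [0, 0, -0.17]], spin=[0, 0, 0, 0, 0])

```text
time_s: 28.02
ee_pos: [0.6521, -0.0815, 0.1935]
eef_rot: [0.0, 1.0, -0.012, 0.001]
force: [0.4, 0.5, 0.2]
grip_width: 0.06
```

Request:
jog_arm(gripper=[70, 70, 70, 70, 70], delta_pos=[[-0.03, 0, -0.01], [-0.07, 0, -0.02], [-0.11, 0, -0.02], [-0.13, 0, -0.02], [-0.13, 0, -0.02]], spin=[0, 0, 0, 0, 0])

```text
time_s: 28.65
ee_pos: [0.5213, -0.0784, 0.2118]
eef_rot: [0.0, 1.0, -0.012, 0.001]
force: [-0.1, -0.2, -0.1]
grip_width: 0.0598
```

Run:
```python
from bench import env
from h import *
show(env.get_state())
D=env.snapshot("scene");C=cloud(D);h=cv2.cvtColor(D["frame"],cv2.COLOR_BGR2HSV);cv2.imwrite("pics/end.png",D["frame"])
for n,c,zl in(("A",(.638,-.27),.015),("B",(.652,-.081),.035)):
    m=(abs(C[...,0]-c[0])<.05)&(abs(C[...,1]-c[1])<.05)&(h[...,1]>100)&(C[...,2]>zl)&(C[...,2]<.08);q=C[m];print(n,len(q),q[:,2].max().round(4),rect(q[:,:2]))
```

```text
28.65 tcp [ 0.5213 -0.0784  0.2118] jaw -1.4 zdir [ 0.001 -0.    -1.   ] F [-0.1 -0.2 -0.1] w 0.0598 j6 -0.13
A 407 0.0511 (array([ 638.8, -267.6]), array([62.4, 43.8]), 87.7)
B 350 0.0547 (array([651.4, -80.5]), array([61.1, 47.5]), 89.0)
```

View pics/end.png

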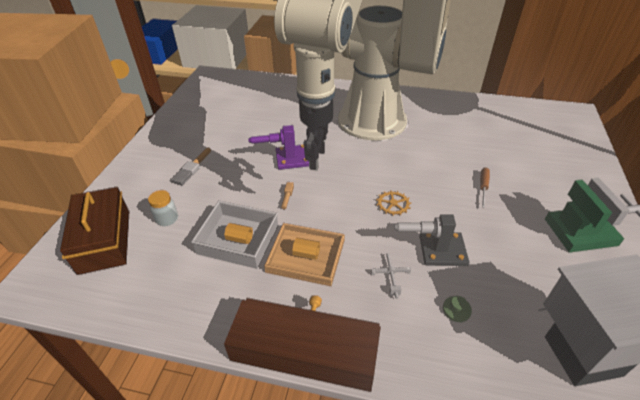

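The final scene shows one sleeve lying in the tin at (237,233) and one in the wood tray at (306,248). The other things on the table are where they were, and the arm is clear.

```bash
python3 -c "
from bench import env
print(env.sign_off())"
```

```text
the job is handed in; nothing more can be done
None
```

Both sleeves were tested, one fully finished before the other, and the job was handed in at about 29 s of the 72 s allowed.

- **Worn sleeve (left-hand place in the scene view):** it passed over the step and met the flange with about 6 N. I took it off and laid it on its side in the tin.
- **Good sleeve (right-hand place):** it stopped at the step, 35.2 mm from the flange, with about 7 N. I took it off and laid it on its side in the wooden tray.

**Last checks:** the scene camera shows both sleeves lying flat near the middle of their trays. The bystanders look unmoved by eye; I did not measure them. The wrist force is about zero and the gripper is clear.

**Disagreements:**
- The first sleeve rubbed lightly at the step, with up to about 6 N of extra force, because the first alignment was about 1 mm off. Once recentred it slid freely.
- The second sleeve touched the pin's nose with about 3 N before I recentred it.
- The scene and side cameras differed from the wrist camera by a few millimetres. I used the wrist camera for the grasps and fits.

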